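Put a spice jar away in the pop-lid box

TASK

Press the orange thumb latch on the front of the white spice box so that its sprung lid pops fully open, and stand the red-capped spice jar upright inside, beside the yellow-capped jar that is already there. Then push the lid down until the latch snaps over it and holds it shut. Work gently: the latch and lid need only a thumb's push, and straining them against their stops breaks them; leave the other jars and kitchen things where they are.

Things in the scene. Friction and masses are not known exactly. Their poses are not given: they have to be found in the camera images.
- caddy: White open spice box, fixed to the counter: 110 mm deep (x), 180 mm wide (y), 74 mm high, walls 4 mm, inner floor 5 mm up. Origin: centre of its underside; +z up, -x its front (orange latch), +x the hinge side; turned up to 0.35 rad. A yellow-capped jar stands inside 50 to 58 mm to +y; the -y side is empty. Over 22 N on box, lid or latch breaks them.
- thumb_pad (a point): Nominal top centre of the orange thumb cap (28 mm along box x, 42 along y), fixed to the box, box axes. The cap is on a screw: its real top is up to 5 mm above or below this point, to be found by touch. Pressed down it yields from about 3.5 N, frees the lid after about 7 mm (5 N) and stops hard at 10 mm (7 N). The hook stands 25 to 45 mm behind it, its top 106 mm up.
- latch (a joint): Turn of the orange thumb latch, rad: 0 at rest (hook over the lid's edge), 0.28 at its end stop; springs back to 0 when released.
- lid (a joint): Lid angle, rad: 0 shut (rests at 0.013 under the hook), 1.6 open (just past upright). Once unlatched a spring swings it open in about 0.5 s; shutting meets about 2 N, then from 0.15 to 0.09 the hook's ramp takes 6 rising to 13 N at lid_press, after which it snaps under the hook. Stop at -0.012.
- lid_hinge (a point): Point on the hinge axis (its y) at mid width, 79 mm above the counter, 55 mm behind the box centre; fixed to the box. The lid is a clear plate 8 mm thick (4 mm either side of the axis), 180 mm wide, reaching 109 mm from the axis, with a steel bar at its front (to 120 mm) for the hook.
- lid_press (a point): Point on the lid's outer (upper) face at mid width, 88 mm from the hinge axis; moves with the lid; z is the lid's outward normal. The place to push the lid shut.
- jar_red_mid (a point): Centre (31 mm up) of the spice jar with the red cap: upright cylinder 40 mm across (cap 41 mm) and 62 mm tall, amber glass with a pale band, 0.08 to 0.17 kg, standing loose on the counter; z is its axis.
- jar_in_mid (a point): Centre of the same sort of jar with a yellow cap, standing loose inside the box at its +y side. Leave it there.
- jar_green_mid (a point): Centre of the same sort of jar with a green cap, on the counter. Leave alone.
- jar_black_mid (a point): Centre of the same sort of jar with a black cap, on the counter. Leave alone.
- bowl_rim (a point): Centre of the mouth of a loose steel mixing bowl, 190 mm across, 75 mm high. Leave alone.
- mug_rim (a point): Centre of the mouth of a loose blue mug, 80 mm across, 90 mm high. Leave alone.
Things that resemble listed ones, but are neither listed nor needed, are in the scene too. What is shaped like the part that bears jar_red_mid but blue or purple is not meant.

How it is judged:
On the way, in this order (a step that is already met when the one before it is completed fails the run):
1. the thumb latch is pressed down by the robot (value of joint latch above 0.08 rad and contact force between the fingers and caddy above 1 N), for 0.02 s.
2. the lid has popped fully open (value of joint lid above 1.45 rad), for 0.2 s.
3. the red-capped jar stands upright inside the box, let go, with the lid still open (x of jar_red_mid in the frame of caddy between -0.05 and 0.05 m and y of jar_red_mid in the frame of caddy between -0.085 and 0.085 m and z of jar_red_mid in the frame of caddy between 0.025 and 0.045 m and angle between jar_red_mid's own z axis and vertical below 0.2 rad and value of joint lid above 1.2 rad and contact force between the fingers and jar_red below 0.2 N and linear speed of jar_red below 0.03 m/s), for 0.2 s.
At the end, for the whole second after the job is handed in: Lid shut and latched (lid under 0.04 rad, latch under 0.06 rad); red-capped jar at rest inside (centre within 50 mm in x, 85 mm in y of the box centre, 25 to 45 mm up, tilt under 0.2 rad); yellow-capped jar still upright (under 0.2 rad) on the box floor (x of jar_red_mid in the frame of caddy between -0.05 and 0.05 m and y of jar_red_mid in the frame of caddy between -0.085 and 0.085 m and z of jar_red_mid in the frame of caddy between 0.025 and 0.045 m and angle between each of jar_red_mid, jar_in_mid's own z axis and vertical below 0.2 rad and value of joint lid below 0.04 rad and value of joint latch below 0.06 rad and linear speed of jar_red below 0.03 m/s and z of jar_in_mid in the frame of caddy below 0.045 m); the robot touches nothing.
It fails at once if the box, its lid or latch is pushed with more than 22 N (contact force between any of the fingers, the arm and caddy above 22 N).
It fails at once if another jar, the bowl or the mug is moved more than 30 mm (the yellow-capped jar in the box: 40 mm or tipped) (distance of any of jar_green_mid, jar_black_mid, bowl_rim, mug_rim from where it was at the start of the episode above 0.03 m or distance of jar_in_mid from where it was at the start of the episode above 0.04 m or angle between jar_in_mid's own z axis and vertical above 0.5 rad).
It also fails if it takes over 72 s, if anything falls off the work surface, if the arm or the gripper's body presses on something with over 40 N, if the wrist force passes 120 N, or if a joint passes its speed limit or range.

ROBOT

A 6-joint arm with a two-finger parallel gripper is mounted at the origin on the work surface. World frame = base frame: x ahead of the robot, y to its left, z up, the work surface at z = 0. Lengths are in m, angles in rad, forces in N, time in s.
With the tool pointing down it reaches from about 0.35 to 0.775 m from the base axis. Payload 7.3 kg.
Tool frame: the origin (TCP) lies at the very end of the fingers, on their centre line; the grasp point (between the pads) lies grip_point_offset behind it (grip_point_offset is the distance from the TCP to the grasp point, in m); z points along the fingers, y is the direction in which the jaws open and shut (so a half turn about z gives the same grasp; the last joint's range is limited). The gripper opens to 92 mm and grips with 3 to 60 N. Pads are 19 mm wide; open, the fingers measure 130 mm over their backs; the gripper's body (75 mm by 190 mm) begins 47 mm behind the grasp point.
Start: joints at [1.028, 0.342, 1.524, -0, 1.275, -0.146], TCP at [0.203, 0.484, 0.227] pointing down, gripper open.
Joint ranges: [-2.53, 2.53], [-0.77, 2.02], [0.04, 2.7], [-1, 4.14], [0.28, 2.66], [-3.11, 3.11]. Speed limits (rad/s): [2.57, 2.57, 3.14, 3.14, 3.14, 3.14].

INTERFACE

Orientations are given as [roll, pitch, yaw] about the fixed x, y, z axes, in that order (R = Rz(yaw) Ry(pitch) Rx(roll)).
In Python, from cell import * gives the robot as it stands.
- The arm moves only by the shell command python3 -m inch 'ROWS' [OPENING] [FORCE]. ROWS is JSON, a list that holds one entry, the list of rows, each a list of 4 numbers: the shift along the tool's x, y, z in mm, then the turn about the tool's z in rad. In form: [[[x, y, z, roll], ...]]. A call has 1 to 10 rows; each row shifts and turns the commanded pose from where the row before left it, along the tool's axes as they then stand; what a row does not reach is not made up. A row lasts 1/8 s, in which the tool goes at most 62.5 mm and 10.7 degrees, less where a joint would pass 70% of its speed; a pose out of reach is approached as far as the arm can. A call with a gripper value outside its range is refused whole. OPENING is the closure, from -1 (fully open) to 1 (shut), set as the call begins (- or left out, the last holds). The fingers move at their own pace and stop on an object; FORCE is the grip in N (left out, the last holds). Time passes only in rows, so rows that do not move let the fingers close. It gives the time, the measured TCP pose, the force and the opening at its end, in the units of the state.
- observe(): the state, without advancing time (a new reading comes with each control period).
- read_camera(name): name is "scene" or "top" or "wrist"; returns a dict with "img" (384x512x3 uint8, blue, green, red), "fx", "fy", "cx", "cy" (pixels), "eye" and "rotation" of the camera in the world; the wrist camera has in their place "T_tool_cam" (4x4, takes a point from camera to tool coordinates, whose origin is the TCP and whose axes are the flange's). Camera axes: x right, y down, z forward; pixel columns grow to the right and rows downward; lengths in m; the calibration is good to about 2 mm. A picture is of the moment at which its call begins: read the wrist's pose just before it. There is no depth.
- hand_in(): hands the job in, once; it reports no verdict.
Trained networks look in the newest picture that a camera, given by its name, has taken for a name from the list of things; names that differ only in an ending like _2 or _b are one class to them, and where a whole thing is asked for, a point or a joint stands for the part that bears it (a point fixed in the world has none). Each returns a list of dicts, best first, with "conf" (0 to 1); they miss things now and then, are a little off and sometimes report something else, mostly with a low value. They report only what shows in the picture. A call takes as long as a camera call. They do not tell look-alikes from the thing itself.
- boxes_of(camera, label): "at" ([row, column] in pixels, amid what is visible of it).
- place_of(camera, label): "at" ([row, column] in pixels: a listed point, or the origin of a listed thing).
The state is a dict: "time": time; "qpos": joint angles; "qvel": joint speeds; "joint_efforts": joint torques, N m; "tool_pos": TCP position; "tool_rot": TCP orientation; "contact_force": force on the tool from outside, world axes, zero at the start; "torque": the same for the moment, N m; "opening": finger opening in m.
Only numpy, scipy, OpenCV 4.12 (cv2) and the standard library are available. Lean on these libraries where they do the work, as an engineer would, in place of code of your own. Each camera call takes 0.05 s, during which the arm holds its last target. There are 200 camera calls.

## Working session

There is one attempt and no reset: what is moved stays moved. The work goes in short steps, Python scripts to look and compute and a shell command to move; the robot and the scene stay as the last step left them, time stands still between calls to the robot, and variables do not carry over. Pictures are saved under pics/ and viewed, about 8 in all and at most 12, crops included, and the job is handed in when it is done.

```bash
ls; mkdir -p pics; cat > h.py <<'E'
from cell import *
import numpy as np, cv2
from scipy.spatial.transform import Rotation as R
def ray(c,at):
    d=np.array([(at[1]-c['cx'])/c['fx'],(at[0]-c['cy'])/c['fy'],1.0])
    return np.array(c['eye']), np.array(c['rotation'])@d
def onz(c,at,z):
    e,d=ray(c,at); return e+d*(z-e[2])/d[2]
def tri(obs):
    A=np.zeros((3,3));b=np.zeros(3)
    for c,at in obs:
        e,d=ray(c,at); d=d/np.linalg.norm(d); P=np.eye(3)-np.outer(d,d); A+=P;b+=P@e
    x=np.linalg.solve(A,b)
    return x,[round(float(np.linalg.norm(np.cross(x-ray(c,at)[0],ray(c,at)[1]/np.linalg.norm(ray(c,at)[1])))),4) for c,at in obs]
E
python3 - <<'E'
from h import *
np.set_printoptions(precision=4,suppress=True)
s=observe(); print({k:np.round(v,3) for k,v in s.items()})
import cell; print([n for n in dir(cell) if not n.startswith('_')], getattr(cell,'grip_point_offset',None))
C={}
for n in('scene','top'):
    C[n]=read_camera(n); cv2.imwrite(f'pics/{n}0.png',C[n]['img']); print(n,C[n]['eye'],C[n]['fx'])
    for l in('caddy','thumb_pad','lid_hinge','lid_press','jar_red_mid','jar_in_mid','jar_green_mid','jar_black_mid','bowl_rim','mug_rim'):
        print(n,l,[(np.round(p['at'],1).tolist(),round(p['conf'],2)) for p in place_of(n,l)[:4]])
E
```

```text
pics
{'time': np.float64(0.0), 'qpos': array([ 1.028,  0.343,  1.525, -0.   ,  1.275, -0.146]), 'qvel': array([ 0.,  0., -0.,  0.,  0., -0.]), 'joint_efforts': array([  0.   , -43.125, -24.422,   0.072,   0.056,  -0.   ]), 'tool_pos': array([0.203, 0.484, 0.226]), 'tool_rot': array([-3.14 , -0.   ,  2.745]), 'contact_force': array([-0.084, -0.496, -0.056]), 'torque': array([-0.004, -0.039,  0.027]), 'opening': np.float64(0.092)}
['IKError', 'boxes_of', 'grip_point_offset', 'hand_in', 'observe', 'place_of', 'read_camera'] 0.0188
scene [1.2065 0.2846 0.5837] 357.47819083524655
scene caddy [([239.6, 246.4], 0.67), ([208.9, 163.2], 0.36)]
scene thumb_pad []
scene lid_hinge [([227.6, 235.0], 0.95)]
scene lid_press [([209.1, 252.1], 0.97), ([181.5, 162.6], 0.62), ([205.8, 163.7], 0.48)]
scene jar_red_mid [([187.2, 200.0], 0.82), ([203.3, 203.6], 0.8), ([185.7, 228.1], 0.7), ([168.9, 200.7], 0.66)]
scene jar_in_mid [([196.3, 268.6], 0.43)]
scene jar_green_mid [([208.7, 165.8], 0.95)]
scene jar_black_mid [([181.2, 159.0], 0.75)]
scene bowl_rim [([301.7, 386.8], 0.58)]
scene mug_rim [([221.9, 409.0], 0.94)]
top [0.4745 0.0041 1.0695] 402.03333792091405
top caddy [([169.8, 245.3], 0.95)]
top thumb_pad [([205.5, 237.5], 0.63), ([226.1, 384.6], 0.23)]
top lid_hinge [([145.6, 252.4], 0.6), ([227.3, 381.4], 0.6)]
top lid_press [([180.7, 246.9], 0.95)]
top jar_red_mid [([198.0, 311.1], 0.78), ([261.0, 320.9], 0.75), ([239.6, 300.7], 0.75), ([262.4, 346.2], 0.73)]
top jar_in_mid []
top jar_green_mid [([175.0, 340.4], 0.81), ([206.6, 239.1], 0.4)]
top jar_black_mid [([226.7, 379.2], 0.55)]
top bowl_rim [([114.4, 115.1], 0.7)]
top mug_rim [([215.7, 101.9], 0.69)]
```

```bash
python3 - <<'E'
import cv2,numpy as np
t=cv2.imread('pics/top0.png'); s=cv2.imread('pics/scene0.png')
a=cv2.resize(t[90:310,180:430],None,fx=2.4,fy=2.4,interpolation=2)
cv2.imwrite('pics/top0c.png',a)
cv2.imwrite('pics/sc0c.png',cv2.resize(s[130:330,120:440],None,fx=2.5,fy=2.5,interpolation=2))
E
```

```text
(no output)
```

View pics/top0c.png

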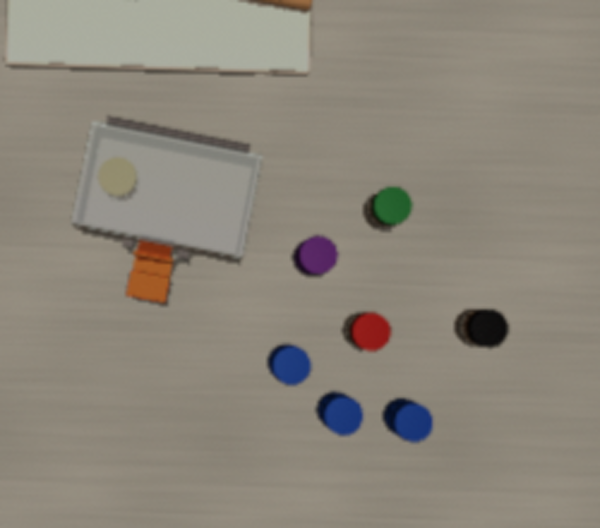

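View pics/sc0c.png

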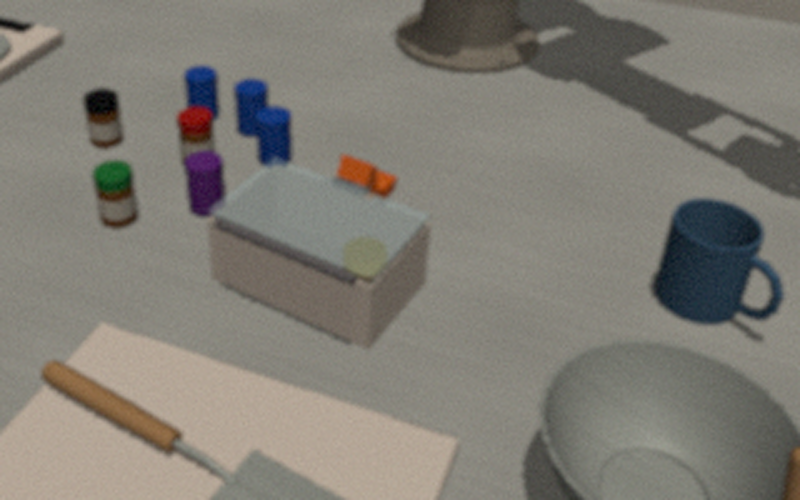

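The top view shows the box at crop (168,190) with orange latch at (150,275), facing the robot, and the yellow jar at (117,177). Jar candidates in the crop are red (371,331), purple (317,255), blue (291,364), (342,413) and (410,421), green (392,206) and black (487,328). Only (371,331) has a red cap, with amber glass and a pale band in the scene crop at (196,130), so that is the jar meant.

```bash
cat >> h.py <<'E'
def blob(img,lo,hi,roi=None):
    h=cv2.cvtColor(img,cv2.COLOR_BGR2HSV); m=cv2.inRange(h,np.array(lo),np.array(hi))
    n,l,st,c=cv2.connectedComponentsWithStats(m); i=1+np.argsort(-st[1:,4])[:4]
    return m,[(round(c[k][1],1),round(c[k][0],1),int(st[k][4])) for k in i]
E
python3 - <<'E'
from h import *
np.set_printoptions(precision=4,suppress=True)
T=read_camera('top');S=read_camera('scene');W=read_camera('wrist');cv2.imwrite('pics/w0.png',W['img'])
print(W['T_tool_cam'])
rng={'red':((0,150,90),(4,255,255)),'blue':((105,120,40),(125,255,255)),'purple':((135,80,40),(160,255,255)),'green':((50,80,40),(75,255,255)),'orange':((6,170,100),(16,255,255))}
for k,(lo,hi) in rng.items():
    m,b=blob(T['img'],lo,hi); m2,b2=blob(S['img'],lo,hi)
    print(k,b,b2)
    if k!='orange':print('  ',[onz(T,x[:2],0.062)[:2] for x in b if x[2]>60])
    else: 
        ys,xs=np.nonzero(m); print('top rect',cv2.minAreaRect(np.c_[xs,ys].astype(np.float32)))
# box rim: refine corners
q=np.array([(95,122),(262,155),(240,262),(74,226)])/2.4+np.array([180,90])
P=np.array([onz(T,(v,u),0.074) for u,v in q]); print(P)
c=P.mean(0); print('centre',c[:2],[np.linalg.norm(P[i]-P[(i+1)%4]) for i in range(4)], 'yaw', np.arctan2(*( (P[0]+P[1]-P[2]-P[3])[[1,0]])), np.arctan2(*((P[0]+P[3]-P[1]-P[2])[[0,1]]))*-1)
for l,a,b in(('lid_press',(180.7,246.9),(209.1,252.1)),('hinge',(145.6,252.4),(227.6,235.))): print(l,tri([(T,a),(S,b)]))
hsv=cv2.resize(T['img'][180:225,225:260],None,fx=12,fy=12,interpolation=0)
s2=cv2.resize(S['img'][180:215,240:290],None,fx=8,fy=8,interpolation=0)
o=np.zeros((540,830,3),np.uint8);o[:hsv.shape[0],:420]=hsv;o[:280,425:825]=s2;cv2.imwrite('pics/latch.png',o[:, :800])
E
```

```text
[[ 0.0001 -0.9674 -0.2532  0.0678]
 [ 1.      0.0001  0.0003  0.0001]
 [-0.0003 -0.2532  0.9674 -0.1587]
 [ 0.      0.      0.      1.    ]]
red [(np.float64(227.7), np.float64(334.1), 188), (np.float64(33.0), np.float64(49.5), 6)] [(np.float64(368.7), np.float64(483.6), 96), (np.float64(177.4), np.float64(197.1), 69), (np.float64(349.3), np.float64(499.1), 31)]Traceback (most recent call last):
  File "<stdin>", line 9, in <module>
  File "h.py", line 8, in onz
    e,d=ray(c,at); return e+d*(z-e[2])/d[2]
                                       ~^^^
IndexError: invalid index to scalar variable.
```

```bash
sed -i "s/return np.array(c\['eye'\]), np.array(c\['rotation'\])@d/return np.array(c['eye']), R.from_euler('xyz',c['rotation']).as_matrix()@d/" h.py
python3 - <<'E'
from h import *
np.set_printoptions(precision=4,suppress=True)
T=read_camera('top');S=read_camera('scene')
print(T['rotation'],S['rotation'])
rng={'red':((0,150,90),(4,255,255)),'blue':((105,120,40),(125,255,255)),'purple':((135,80,40),(160,255,255)),'green':((50,80,40),(75,255,255)),'orange':((6,170,100),(16,255,255))}
for k,(lo,hi) in rng.items():
    m,b=blob(T['img'],lo,hi); m2,b2=blob(S['img'],lo,hi)
    if k!='orange':print(k,[onz(T,x[:2],0.062)[:2] for x in b if x[2]>60])
    else: 
        print(b,b2)
        ys,xs=np.nonzero(m); print('top rect',cv2.minAreaRect(np.c_[xs,ys].astype(np.float32)))
q=np.array([(95,122),(262,155),(240,262),(74,226)])/2.4+np.array([180,90])
P=np.array([onz(T,(v,u),0.074) for u,v in q]); print(P)
c=P.mean(0); print('centre',c[:2],[np.linalg.norm(P[i]-P[(i+1)%4]) for i in range(4)], 'yaw', np.arctan2(*( (P[0]+P[1]-P[2]-P[3])[[1,0]])), np.arctan2(*((P[0]+P[3]-P[1]-P[2])[[0,1]]))*-1)
for l,a,b in(('lid_press',(180.7,246.9),(209.1,252.1)),('hinge',(145.6,252.4),(227.6,235.))): print(l,tri([(T,a),(S,b)]))
hsv=cv2.resize(T['img'][180:225,225:260],None,fx=12,fy=12,interpolation=0)
s2=cv2.resize(S['img'][180:215,240:287],None,fx=8,fy=8,interpolation=0)
o=np.zeros((540,800,3),np.uint8);o[:hsv.shape[0],:420]=hsv;o[:280,424:800]=s2;cv2.imwrite('pics/latch.png',o)
E
```

```text
[-3.0882 -0.0148 -1.5445] [-2.1556 -0.0139  1.9627]
red [array([ 0.4473, -0.2003])]
blue [array([ 0.3556, -0.2431]), array([ 0.3613, -0.1707]), array([ 0.411 , -0.1162])]
purple [array([ 0.5253, -0.1423])]
green [array([ 0.5794, -0.2204])]
[(np.float64(203.1), np.float64(242.5), 347), (np.float64(4.0), np.float64(53.0), 1)] [(np.float64(199.9), np.float64(266.2), 167)]
top rect ((156.51480102539062, 104.29487609863281), (287.1550598144531, 25.288015365600586), 49.127593994140625)
[[ 0.6562  0.092   0.074 ]
 [ 0.6266 -0.0825  0.074 ]
 [ 0.5147 -0.0622  0.074 ]
 [ 0.5473  0.1102  0.074 ]]
centre [0.5862 0.0144] [np.float64(0.17692451390468655), np.float64(0.11374161217191715), np.float64(0.17545538686292397), np.float64(0.1104059588450039)] yaw -0.1727059337361037 -0.1772874416441264
lid_press (array([0.559 , 0.0179, 0.081 ]), [0.0033, 0.0033])
hinge (array([0.6448, 0.0096, 0.0845]), [0.0002, 0.0002])
```

View pics/latch.png

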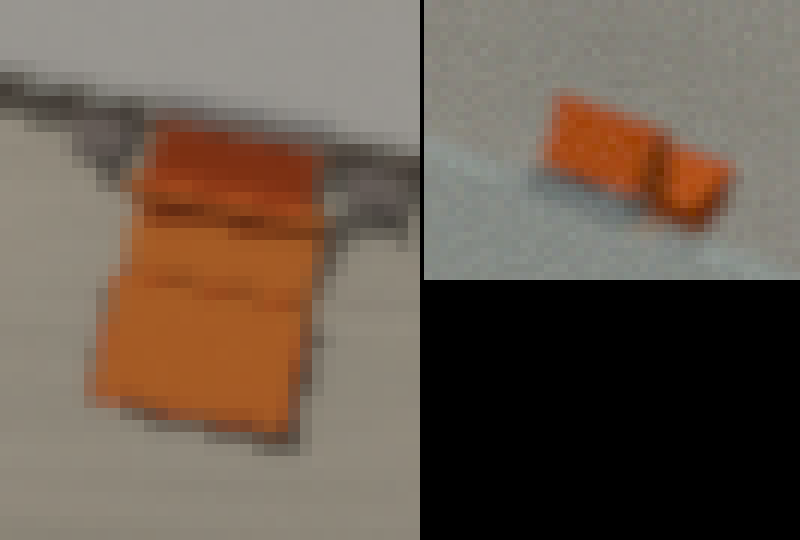

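The thumb cap spans crop (95–315, 280–435), which puts its centre at top pixel row ≈209.6, col ≈241.9. The hook is behind it.

```bash
cat >> h.py <<'E'
YAW=-0.175; C0=np.array([0.588,0.014,0])
def setbox(c,y):
    global YAW,C0; YAW=y;C0=np.array([c[0],c[1],0.])
def bx(x,y,z): return C0+R.from_euler('z',YAW).apply([x,y,z])
def inbox(p): return R.from_euler('z',-YAW).apply(np.asarray(p)-C0)
def to(p,yaw,s=None):
    s=s or observe(); y=s['tool_rot'][2]; d=(yaw-y+np.pi/2)%np.pi-np.pi/2 if False else (yaw-y+np.pi)%(2*np.pi)-np.pi
    M=R.from_euler('xyz',[np.pi,0,yaw]).as_matrix()
    print('roll first %.3f, then shift mm'%(-d),np.round(M.T@(np.asarray(p)-s['tool_pos'])*1000,1))
E
python3 - <<'E'
from h import *
np.set_printoptions(precision=4,suppress=True)
T=read_camera('top');S=read_camera('scene')
print(tri([(T,(209.6,241.9)),(S,(200.6,274.5))]))
for z in(.08,.09,.1): print(z,onz(T,(209.6,241.9),z), inbox(onz(T,(209.6,241.9),z)))
print('mug',onz(T,(215.7,101.9),.09),'bowl',onz(T,(114.4,115.1),.075))
to(bx(-100,0,0)*0+[0.487,0.030,0.17],np.pi-0.175)
E
```

```text
(array([0.4842, 0.0381, 0.0649]), [0.0068, 0.0068])
0.08 [0.4863 0.0313 0.08  ] [-0.1032 -0.0007  0.08  ]
0.09 [0.4861 0.031  0.09  ] [-0.1033 -0.001   0.09  ]
0.1 [0.486  0.0308 0.1   ] [-0.1033 -0.0012  0.1   ]
mug [0.4625 0.369  0.09  ] bowl [0.7148 0.3537 0.075 ]
roll first -0.222, then shift mm [-358.9 -397.8   56.7]
```

```bash
python3 -m inch '[[[0,0,0,-0.111],[0,0,0,-0.111],[-40,-44,4,0],[-40,-44,4,0],[-40,-44,4,0],[-40,-44,4,0],[-40,-44,4,0],[-40,-44,4,0],[-40,-44,4,0],[-40,-44,4,0]]]' 1 20
python3 -m inch '[[[-39,-46,4,0],[0,0,0,0],[0,0,0,0]]]'
python3 - <<'E'
from h import *
np.set_printoptions(precision=4,suppress=True)
s=observe();print(s['tool_pos'],s['tool_rot'],s['contact_force'])
W=read_camera('wrist')
T=np.array(W['T_tool_cam']);M=R.from_euler('xyz',s['tool_rot']).as_matrix()
e=s['tool_pos']+M@T[:3,3]; Rc=M@T[:3,:3]
print(e)
def pz(at,z):
    d=Rc@np.array([(at[1]-W['cx'])/W['fx'],(at[0]-W['cy'])/W['fy'],1]); return e+d*(z-e[2])/d[2]
for l,z in(('caddy',0),('thumb_pad',.085),('lid_press',.084),('lid_hinge',.079),('jar_in_mid',.036)):
    print(l,[(np.round(p['at'],1),p['conf'],pz(p['at'],z)) for p in place_of('wrist',l)[:2]])
cv2.imwrite('pics/w1.png',W['img'])
E
```

```text
time: 2.7
tool_pos: [0.4577, 0.0801, 0.1949]
tool_rot: [3.141, 0.001, 2.967]
contact_force: [1.3, 0.3, -0.1]
opening: 0.0009
time: 3.08
tool_pos: [0.4867, 0.0301, 0.1905]
tool_rot: [3.141, -0.001, 2.966]
contact_force: [0.7, -0.2, 0.0]
opening: 0.0005
[0.4867 0.0301 0.1905] [ 3.1412 -0.001   2.9659] [ 0.6917 -0.172   0.0359]
[0.4202 0.042  0.3493]
caddy []
thumb_pad [(array([183.2, 259.7]), 0.77, array([0.483 , 0.0347, 0.085 ]))]
lid_press []
lid_hinge []
jar_in_mid []
```

View pics/w1.png

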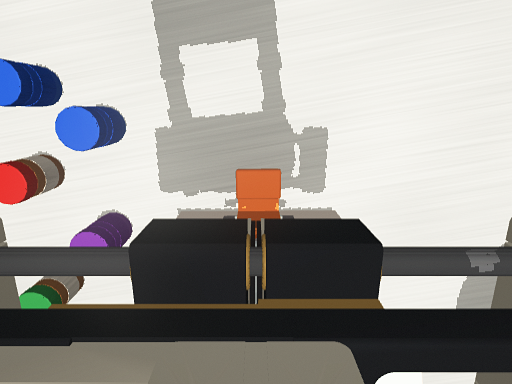

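```bash
python3 -m inch '[[[1,1.5,35,0],[1,1,33,0],[0,0,0,0],[0,0,0,0]]]' | tr '\n' ' '; echo
python3 -m inch '[[[0,0,4,0],[0,0,4,0],[0,0,4,0],[0,0,0,0]]]' | tr '\n' ' ';python3 - <<'E'
from h import *
S=read_camera('scene');W=read_camera('wrist');print(W['fx'],W['fy'])
o=np.zeros((384,800,3),np.uint8);o[:,:400]=cv2.resize(S['img'][170:218,240:290],(400,384),interpolation=2)
o[:,400:]=cv2.resize(W['img'][120:240,190:315],(400,384),interpolation=2);cv2.imwrite('pics/l2.png',o)
E
```

```text
time: 3.88 tool_pos: [0.4864, 0.0329, 0.1239] tool_rot: [3.141, 0.002, 2.967] contact_force: [-0.8, 0.5, -0.7] opening: 0.0003 
time: 4.38 tool_pos: [0.4855, 0.0327, 0.1104] tool_rot: [3.142, -0.001, 2.967] contact_force: [-1.3, -0.3, -0.4] opening: 0.0004 312.9405795087101 312.9405795087101
```

View pics/l2.png

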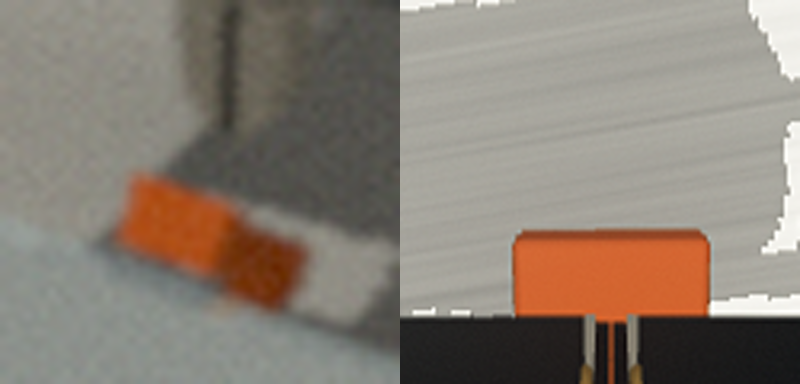

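```bash
p(){ tr '\n' ' '; echo; }
python3 -m inch '[[[4,0,10,0],[0,0,10,0],[0,0,10,0],[0,0,6,0],[0,0,0,0],[0,0,0,0]]]' | p
python3 -m inch '[[[0,0,2,0],[0,0,0,0]]]' | p
python3 -m inch '[[[0,0,2,0],[0,0,0,0]]]' | p
python3 -m inch '[[[0,0,2,0],[0,0,0,0]]]' | p
```

```text
time: 5.22 tool_pos: [0.4819, 0.0334, 0.0749] tool_rot: [3.142, 0.0, 2.967] contact_force: [-0.3, 0.1, 0.4] opening: 0.0005 
time: 5.48 tool_pos: [0.4818, 0.0334, 0.0728] tool_rot: [3.141, 0.0, 2.967] contact_force: [-0.1, -0.5, 0.6] opening: 0.0005 
time: 5.72 tool_pos: [0.4816, 0.0334, 0.0706] tool_rot: [3.142, -0.0, 2.967] contact_force: [-0.3, -0.7, -0.1] opening: 0.0008 
time: 5.98 tool_pos: [0.4816, 0.0334, 0.0685] tool_rot: [3.142, -0.0, 2.967] contact_force: [-0.2, -0.5, -1.0] opening: 0.0007
```

```bash
p(){ tr '\n' ' '|sed 's/tool_rot.*contact/contact/'; echo; }
python3 -m inch '[[[0,0,2,0],[0,0,0,0]]]' | p
python3 -m inch '[[[0,0,2,0],[0,0,0,0]]]' | p
python3 -m inch '[[[0,0,2,0],[0,0,0,0]]]' | p
python3 -m inch '[[[0,0,2,0],[0,0,0,0]]]' | p
```

```text
time: 6.22 tool_pos: [0.4818, 0.0334, 0.0667] contact_force: [-0.8, -0.3, 0.3] opening: 0.0001 
time: 6.48 tool_pos: [0.4816, 0.0334, 0.0648] contact_force: [-1.7, 0.3, 4.6] opening: 0.0004 
time: 6.72 tool_pos: [0.4815, 0.0334, 0.0626] contact_force: [-2.2, 0.3, 5.1] opening: 0.0008 
time: 6.98 tool_pos: [0.4815, 0.0334, 0.0606] contact_force: [-3.0, 1.1, 4.2] opening: 0.0007
```

```bash
p(){ tr '\n' ' '|sed 's/tool_rot.*contact/contact/'; echo; }
python3 -m inch '[[[0,0,2,0],[0,0,0,0]]]' | p
python3 -m inch '[[[0,0,1,0],[0,0,0,0]]]' | p
python3 - <<'E'
from h import *
W=read_camera('wrist');S=read_camera('scene')
print(observe()['contact_force'])
cv2.imwrite('pics/s3.png',np.hstack([cv2.resize(S['img'][130:330,120:440],(400,250)),cv2.resize(W['img'],(400,250))]))
E
```

```text
time: 7.22 tool_pos: [0.4816, 0.0334, 0.0587] contact_force: [-3.7, 0.4, 6.3] opening: 0.0004 
time: 7.48 tool_pos: [0.4816, 0.0334, 0.0578] contact_force: [-3.9, 1.7, 7.1] opening: 0.0006 
[-2.56903117  0.37003329  5.56885337]
```

View pics/s3.png

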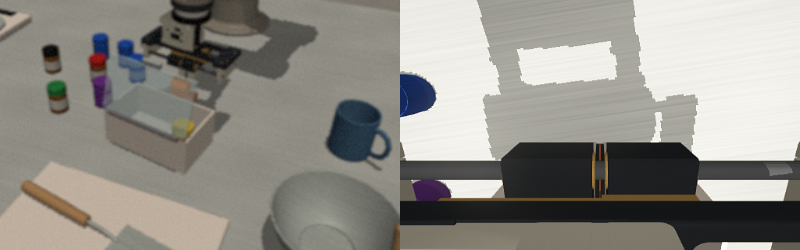

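The lid now looks raised: the clear plate stands over the box in the left picture.

```bash
p(){ tr '\n' ' '|sed 's/tool_rot.*contact/contact/'; echo; }
python3 -m inch '[[[3,0,-10,0],[5,0,-40,0],[0,0,-40,0],[0,0,0,0]]]' -0.3 | p
python3 - <<'E'
from h import *
to([0.447,-0.200,0.150],2.967)
S=read_camera('scene')
cv2.imwrite('pics/s4.png',cv2.resize(S['img'][130:330,120:440],None,fx=2.5,fy=2.5,interpolation=2))
E
```

```text
time: 8.07 tool_pos: [0.4759, 0.0346, 0.1508] contact_force: [0.5, -0.6, -0.7] opening: 0.0357 
roll first -0.000, then shift mm [ -12.3 -236.1    0.8]
```

View pics/s4.png

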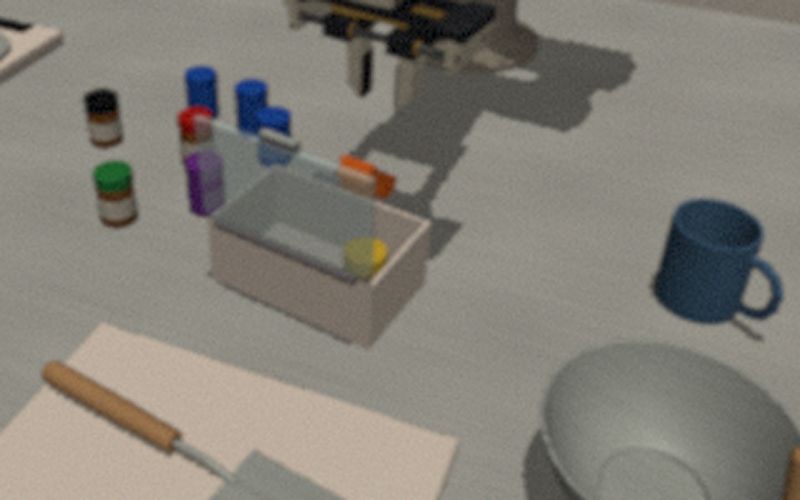

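The lid stands open, with its bar at (278,140), so I go for the red jar.

```bash
p(){ tr '\n' ' '|sed 's/tool_rot.*contact/contact/'; echo; }
python3 -m inch '[[[-3,-59,0,0],[-3,-59,0,0],[-3,-59,0,0],[-3,-59,0,0],[0,0,0,0],[0,0,0,0]]]' | p
python3 - <<'E'
from h import *
np.set_printoptions(precision=4,suppress=True)
s=observe();W=read_camera('wrist');T=np.array(W['T_tool_cam']);M=R.from_euler('xyz',s['tool_rot']).as_matrix()
e=s['tool_pos']+M@T[:3,3]; Rc=M@T[:3,:3]
def pz(at,z):
    d=Rc@np.array([(at[1]-W['cx'])/W['fx'],(at[0]-W['cy'])/W['fy'],1]); return e+d*(z-e[2])/d[2]
print(s['tool_pos']); print([(np.round(p['at'],1),p['conf'],pz(p['at'],.031)) for p in place_of('wrist','jar_red_mid')[:3]])
m,b=blob(W['img'],(0,150,90),(4,255,255)); print(b,[pz(x[:2],.062) for x in b[:2]])
cv2.imwrite('pics/w4.png',W['img'])
E
```

```text
time: 8.88 tool_pos: [0.4439, -0.199, 0.1466] contact_force: [-0.0, -0.0, 0.1] opening: 0.0591 
[ 0.4439 -0.199   0.1466]
[(array([188.3, 252. ]), 0.88, array([ 0.4459, -0.2022,  0.031 ])), (array([ 93.3, 178.3]), 0.67, array([ 0.3542, -0.2485,  0.031 ])), (array([ 84.6, 265.1]), 0.66, array([ 0.36  , -0.1757,  0.031 ]))]
[(np.float64(197.0), np.float64(251.8), 1949)] [array([ 0.4453, -0.202 ,  0.062 ])]
```

View pics/w4.png

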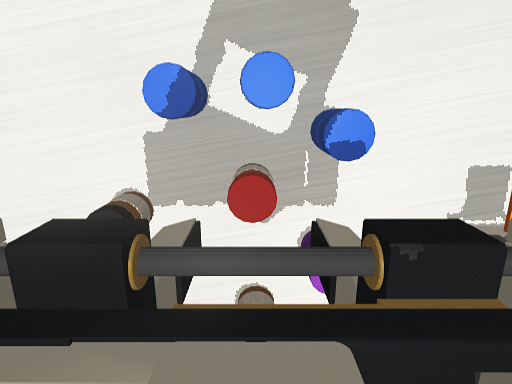

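The cap directly ahead of the open fingers, at (197,252), is the red one, with the pale band behind it. That confirms it, so I descend.

```bash
p(){ tr '\n' ' '|sed 's/tool_rot.*contact/contact/'; echo; }
python3 -m inch '[[[-2.5,-2,30,0],[0,0,30,0],[0,0,30,0],[0,0,20,0],[0,0,14,0],[0,0,0,0],[0,0,0,0]]]' | p
python3 -m inch '[[[0,0,0,0],[0,0,0,0],[0,0,0,0],[0,0,0,0],[0,0,0,0]]]' 1 15 | p
python3 -m inch '[[[0,0,-20,0],[0,0,-30,0],[0,0,-30,0],[0,0,-30,0],[0,0,0,0],[0,0,0,0]]]' | p
python3 - <<'E'
from h import *
to(bx(-0.003,-0.030,0.135),np.pi+YAW)
W=read_camera('wrist');S=read_camera('scene')
cv2.imwrite('pics/g5.png',np.hstack([cv2.resize(W['img'],(400,300)),cv2.resize(S['img'][100:330,140:447],(400,300))]))
E
```

```text
time: 9.85 tool_pos: [0.4473, -0.2021, 0.0244] contact_force: [0.6, 0.3, 0.2] opening: 0.0596 
time: 10.48 tool_pos: [0.447, -0.2024, 0.0241] contact_force: [-0.0, 0.6, 5.8] opening: 0.0403 
time: 11.22 tool_pos: [0.446, -0.2016, 0.1324] contact_force: [-0.0, -0.4, -1.9] opening: 0.0404 
roll first 0.000, then shift mm [-99.3 207.1  -2.6]
```

View pics/g5.png

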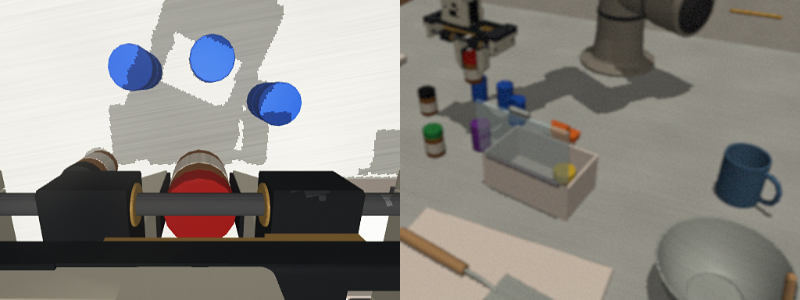

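```bash
p(){ tr '\n' ' '|sed 's/tool_rot.*contact/contact/'; echo; }
python3 -m inch '[[[-20,50,-2,0],[-25,52,0,0],[-27,52,0,0],[-27,53,0,0],[0,0,0,0],[0,0,0,0],[0,0,0,0]]]' | p
python3 - <<'E'
from h import *
to(bx(-0.003,-0.030,0.030),np.pi+YAW)
W=read_camera('wrist');T=read_camera('top')
cv2.imwrite('pics/g6.png',np.hstack([cv2.resize(W['img'],(400,300)),cv2.resize(T['img'][100:250,180:380],(400,300),interpolation=2)]))
E
```

```text
time: 12.2 tool_pos: [0.5794, -0.0165, 0.1352] contact_force: [-0.9, 0.6, -1.0] opening: 0.0404 
roll first -0.001, then shift mm [-1.000e-01  1.500e+00  1.052e+02]
```

View pics/g6.png

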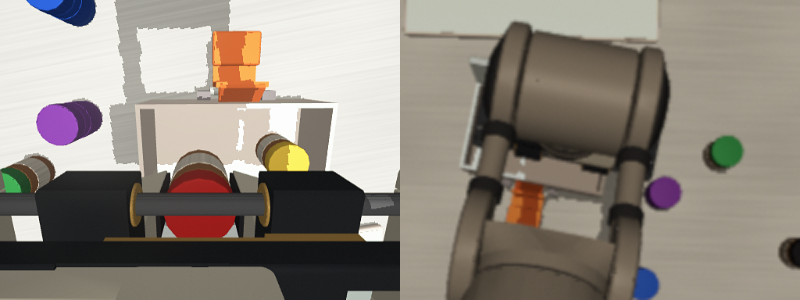

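```bash
p(){ tr '\n' ' '|sed 's/tool_rot.*contact/contact/'; echo; }
python3 -m inch '[[[0,1.5,20,0],[0,1,20,0],[0,0,20,0],[0,0,20,0],[0,0,14,0],[0,0,0,0],[0,0,0,0]]]' | p
python3 -m inch '[[[0,0,5,0],[0,0,0,0],[0,0,0,0]]]' | p
python3 -m inch '[[[0,0,3,0],[0,0,0,0],[0,0,0,0]]]' | p
```

```text
time: 13.18 tool_pos: [0.5811, -0.0133, 0.0424] contact_force: [0.3, 0.4, -0.8] opening: 0.0403 
time: 13.55 tool_pos: [0.5807, -0.013, 0.0369] contact_force: [-0.5, -0.3, -1.9] opening: 0.0403 
time: 13.92 tool_pos: [0.5806, -0.013, 0.0337] contact_force: [0.4, -0.3, -1.2] opening: 0.0406
```

```bash
p(){ tr '\n' ' '|sed 's/tool_rot.*contact/contact/'; echo; }
python3 -m inch '[[[0,0,2,0],[0,0,0,0],[0,0,0,0]]]' | p
python3 -m inch '[[[0,0,1.5,0],[0,0,0,0],[0,0,0,0]]]' | p
python3 -m inch '[[[0,0,1,0],[0,0,0,0],[0,0,0,0]]]' | p
```

```text
time: 14.3 tool_pos: [0.5807, -0.013, 0.0317] contact_force: [0.1, 0.1, -1.4] opening: 0.0404 
time: 14.68 tool_pos: [0.5806, -0.013, 0.0302] contact_force: [-0.7, -0.2, -2.7] opening: 0.0401 
time: 15.05 tool_pos: [0.5807, -0.013, 0.0292] contact_force: [0.4, -0.6, -0.9] opening: 0.0404
```

```bash
p(){ tr '\n' ' '|sed 's/tool_rot.*contact/contact/'; echo; }
python3 -m inch '[[[0,0,0.5,0],[0,0,0,0],[0,0,0,0]]]' | p
python3 -m inch '[[[0,0,0,0],[0,0,0,0],[0,0,0,0],[0,0,0,0]]]' -0.2 | p
python3 -m inch '[[[0,0,-10,0],[0,0,-30,0],[0,0,-40,0],[0,0,-40,0],[0,0,-40,0],[0,0,0,0],[0,0,0,0]]]' | p
python3 - <<'E'
from h import *
np.set_printoptions(precision=4,suppress=True)
W=read_camera('wrist');T=read_camera('top');S=read_camera('scene')
for l in('lid_press','jar_red_mid','jar_in_mid','caddy','lid_hinge'):print(l,[(np.round(p['at'],1),round(p['conf'],2)) for p in place_of('scene',l)[:3]])
cv2.imwrite('pics/g7.png',np.hstack([cv2.resize(W['img'],(400,300)),cv2.resize(S['img'][130:270,180:367],(400,300),interpolation=2)]))
E
```

```text
time: 15.42 tool_pos: [0.5807, -0.013, 0.0287] contact_force: [-0.1, -0.2, -1.2] opening: 0.0406 
time: 15.92 tool_pos: [0.5807, -0.013, 0.0288] contact_force: [0.4, -0.2, -0.8] opening: 0.0551 
time: 16.8 tool_pos: [0.5802, -0.013, 0.1885] contact_force: [0.7, 0.6, -0.1] opening: 0.0548 
lid_press [(array([197.5, 228.9]), 0.84)]
jar_red_mid [(array([172. , 221.7]), 0.65), (array([205. , 199.7]), 0.64), (array([185.2, 228.5]), 0.63)]
jar_in_mid [(array([240.2, 265.5]), 0.54)]
caddy [(array([241.3, 247.4]), 0.75)]
lid_hinge [(array([226.4, 233.7]), 0.94)]
```

View pics/g7.png

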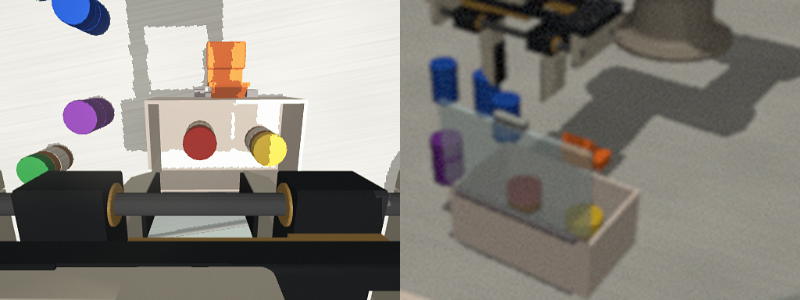

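Red jar is upright in the box at wrist-crop (200,140), yellow at (268,150), and the lid is still open. Next I go over and behind the lid with the fingers shut.

```bash
p(){ tr '\n' ' '|sed 's/tool_rot.*contact/contact/'; echo; }
python3 -m inch '[[[0,0,-25,0],[0,0,-25,0],[0,0,-5,0],[-30,9,0,0],[-40,10,0,0],[-30,9,0,0],[0,0,0,0],[0,0,0,0]]]' 1 | p
python3 - <<'E'
from h import *
s=observe(); print(inbox(s['tool_pos']),s['tool_rot'],s['contact_force'])
print([(np.round(p['at'],1),round(p['conf'],2)) for p in (read_camera('scene'),place_of('scene','lid_press'))[1][:2]])
E
```

```text
time: 18.2 tool_pos: [0.6832, -0.0029, 0.2426] contact_force: [0.5, 0.9, -0.2] opening: 0.0006 
[ 9.66903315e-02 -4.37858859e-05  2.42589722e-01] [-3.14146205e+00 -2.17517791e-03  2.96683758e+00] [ 0.47422266  0.8867487  -0.16061588]
[(array([196.9, 226.9]), 0.77), (array([240.2, 266.9]), 0.35)]
```

```bash
p(){ tr '\n' ' '|sed 's/tool_rot.*contact/contact/'; echo; }
python3 -m inch '[[[0,0,25,0],[0,0,25,0],[0,0,17,0],[0,0,0,0],[0,0,0,0]]]' | p
python3 -m inch '[[[10,0,0,0],[10,0,0,0],[5,0,0,0],[5,0,0,0],[0,0,0,0]]]' | p
python3 -m inch '[[[5,0,0,0],[5,0,0,0],[5,0,1,0],[5,0,1,0],[0,0,0,0]]]' | p
```

```text
time: 18.92 tool_pos: [0.6845, -0.003, 0.178] contact_force: [0.6, -0.6, -0.2] opening: 0.0005 
time: 19.55 tool_pos: [0.6544, 0.0024, 0.1771] contact_force: [1.1, 0.6, 0.9] opening: 0.0001 
time: 20.18 tool_pos: [0.6343, 0.0059, 0.1747] contact_force: [-0.0, 0.4, -0.3] opening: 0.0007
```

```bash
cat >> h.py <<'E'
def lid():
    S=read_camera('scene'); r=place_of('scene','lid_press')[:2]; Rm=R.from_euler('xyz',S['rotation']).as_matrix()
    q={}
    for t in (1.6,1.4,1.2,1.0,.8,.6,.4,.2,.1,.013):
        p=bx(.055-.088*np.cos(t)+.004*np.sin(t),0,.079+.088*np.sin(t)+.004*np.cos(t)); v=Rm.T@(p-S['eye'])
        q[t]=(round(S['cy']+S['fy']*v[1]/v[2],1),round(S['cx']+S['fx']*v[0]/v[2],1))
    print([(np.round(p['at'],1).tolist(),round(p['conf'],2)) for p in r]); print(q)
E
python3 - <<'E'
from h import *
lid(); s=observe(); print(inbox(s['tool_pos']),s['contact_force'])
E
```

```text
[([191.5, 236.2], 0.76)]
{1.6: (np.float64(197.1), np.float64(230.9)), 1.4: (np.float64(193.4), np.float64(235.7)), 1.2: (np.float64(191.4), np.float64(240.3)), 1.0: (np.float64(190.9), np.float64(244.5)), 0.8: (np.float64(191.9), np.float64(248.0)), 0.6: (np.float64(194.2), np.float64(250.9)), 0.4: (np.float64(197.8), np.float64(253.0)), 0.2: (np.float64(202.4), np.float64(254.3)), 0.1: (np.float64(205.1), np.float64(254.6)), 0.013: (np.float64(207.5), np.float64(254.7))}
[4.75268780e-02 8.13123684e-05 1.74791497e-01] [ 0.7172228  -0.35942263 -0.22189207]
```

```bash
p(){ tr '\n' ' '|sed 's/tool_rot.*contact/contact/'; echo; }
python3 -m inch '[[[9.5,0,3,0],[9.5,0,3.5,0],[8.5,0,4,0],[8.5,0,5,0],[0,0,0,0]]]' | p
python3 -m inch '[[[7.5,0,5.5,0],[7.5,0,6,0],[6,0,7,0],[6,0,8,0],[0,0,0,0]]]' | p
python3 - <<'E'
from h import *
lid(); s=observe(); print(inbox(s['tool_pos']),s['contact_force'])
E
```

```text
time: 20.9 tool_pos: [0.5983, 0.0124, 0.1587] contact_force: [0.3, -0.8, 1.1] opening: 0.0003 
time: 21.52 tool_pos: [0.5718, 0.017, 0.1319] contact_force: [0.6, -0.5, 1.4] opening: 0.0006 
[([197.4, 250.5], 0.96), ([302.0, 387.7], 0.7)]
{1.6: (np.float64(197.1), np.float64(230.9)), 1.4: (np.float64(193.4), np.float64(235.7)), 1.2: (np.float64(191.4), np.float64(240.3)), 1.0: (np.float64(190.9), np.float64(244.5)), 0.8: (np.float64(191.9), np.float64(248.0)), 0.6: (np.float64(194.2), np.float64(250.9)), 0.4: (np.float64(197.8), np.float64(253.0)), 0.2: (np.float64(202.4), np.float64(254.3)), 0.1: (np.float64(205.1), np.float64(254.6)), 0.013: (np.float64(207.5), np.float64(254.7))}
[-0.01556683  0.00015275  0.13275539] [0.15874478 0.01844501 1.91651972]
```

```bash
p(){ tr '\n' ' '|sed 's/tool_rot.*contact/contact/'; echo; }
python3 -m inch '[[[4.5,0,8.5,0],[4.5,0,8.5,0],[2.5,0,7,0],[2,0,6,0],[0,0,0,0]]]' | p
python3 -m inch '[[[0.5,0,3,0],[0,0,0,0]]]' | p
python3 -m inch '[[[0.5,0,2,0],[0,0,0,0]]]' | p
python3 -m inch '[[[0,0,2,0],[0,0,0,0]]]' | p
```

```text
time: 22.25 tool_pos: [0.5589, 0.0192, 0.1021] contact_force: [-0.1, -0.0, 1.3] opening: 0.0005 
time: 22.5 tool_pos: [0.5587, 0.0193, 0.0996] contact_force: [-0.5, -0.1, 1.7] opening: 0.0009 
time: 22.75 tool_pos: [0.5585, 0.0193, 0.0978] contact_force: [-0.8, 0.8, 2.6] opening: 0.0004 
time: 23.0 tool_pos: [0.5582, 0.0194, 0.0961] contact_force: [-2.3, -0.5, 4.7] opening: 0.0003
```

```bash
p(){ tr '\n' ' '|sed 's/tool_rot.*contact/contact/'; echo; }
python3 -m inch '[[[0,0,1.5,0],[0,0,0,0]]]' | p
python3 -m inch '[[[0,0,1.5,0],[0,0,0,0]]]' | p
python3 -m inch '[[[0,0,1.5,0],[0,0,0,0]]]' | p
```

```text
time: 23.25 tool_pos: [0.5581, 0.0194, 0.0948] contact_force: [-4.5, 0.4, 7.4] opening: 0.0006 
time: 23.5 tool_pos: [0.5579, 0.0194, 0.0935] contact_force: [-4.7, 0.7, 9.4] opening: 0.0003 
time: 23.75 tool_pos: [0.5578, 0.0195, 0.0922] contact_force: [-5.8, 0.1, 12.2] opening: 0.0005
```

```bash
p(){ tr '\n' ' '|sed 's/tool_rot.*contact/contact/'; echo; }
python3 -m inch '[[[0.5,0,1,0],[0,0,0,0]]]' | p
python3 -m inch '[[[0.5,0,1,0],[0,0,0,0]]]' | p
```

```text
time: 24.0 tool_pos: [0.5574, 0.0195, 0.0905] contact_force: [-2.2, 0.7, 3.7] opening: 0.0004 
time: 24.25 tool_pos: [0.5576, 0.0195, 0.0889] contact_force: [0.3, 0.4, 1.2] opening: 0.0005
```

```bash
p(){ tr '\n' ' '|sed 's/tool_rot.*contact/contact/'; echo; }
python3 -m inch '[[[0,0,1.5,0],[0,0,0,0]]]' | p
python3 -m inch '[[[0,0,1.5,0],[0,0,0,0]]]' | p
python3 -m inch '[[[0,0,1,0],[0,0,0,0]]]' | p
python3 -c "
from h import *
lid()"
```

```text
time: 24.5 tool_pos: [0.5575, 0.0195, 0.0874] contact_force: [-0.3, -0.2, -0.4] opening: 0.0005 
time: 24.75 tool_pos: [0.5574, 0.0195, 0.0861] contact_force: [0.6, -0.4, -0.5] opening: 0.0003 
time: 25.0 tool_pos: [0.5574, 0.0195, 0.0852] contact_force: [0.2, -0.6, 0.0] opening: 0.0005 
[([206.1, 252.1], 0.66)]
{1.6: (np.float64(197.1), np.float64(230.9)), 1.4: (np.float64(193.4), np.float64(235.7)), 1.2: (np.float64(191.4), np.float64(240.3)), 1.0: (np.float64(190.9), np.float64(244.5)), 0.8: (np.float64(191.9), np.float64(248.0)), 0.6: (np.float64(194.2), np.float64(250.9)), 0.4: (np.float64(197.8), np.float64(253.0)), 0.2: (np.float64(202.4), np.float64(254.3)), 0.1: (np.float64(205.1), np.float64(254.6)), 0.013: (np.float64(207.5), np.float64(254.7))}
```

```bash
p(){ tr '\n' ' '|sed 's/tool_rot.*contact/contact/'; echo; }
python3 -m inch '[[[0,0,-10,0],[0,0,-30,0],[0,0,-40,0],[20,-30,-40,0],[30,-30,-30,0],[30,0,0,0],[0,0,0,0],[0,0,0,0]]]' | p
python3 - <<'E'
from h import *
lid(); S=read_camera('scene');T=read_camera('top');W=read_camera('wrist')
cv2.imwrite('pics/end.png',np.hstack([cv2.resize(S['img'][130:280,170:370],(400,300),interpolation=2),cv2.resize(W['img'],(400,300))]))
for n,C,z in(('jar_green_mid',T,.031),('jar_black_mid',T,.031),('bowl_rim',T,.075),('mug_rim',T,.09)):
    print(n,[(np.round(p['at'],1).tolist(),round(p['conf'],2)) for p in place_of('top',n)[:1]])
print(observe()['contact_force'])
E
```

```text
time: 26.1 tool_pos: [0.4689, -0.0257, 0.2358] contact_force: [0.1, -0.3, 0.5] opening: 0.0006 
[([206.5, 249.7], 0.64)]
{1.6: (np.float64(197.1), np.float64(230.9)), 1.4: (np.float64(193.4), np.float64(235.7)), 1.2: (np.float64(191.4), np.float64(240.3)), 1.0: (np.float64(190.9), np.float64(244.5)), 0.8: (np.float64(191.9), np.float64(248.0)), 0.6: (np.float64(194.2), np.float64(250.9)), 0.4: (np.float64(197.8), np.float64(253.0)), 0.2: (np.float64(202.4), np.float64(254.3)), 0.1: (np.float64(205.1), np.float64(254.6)), 0.013: (np.float64(207.5), np.float64(254.7))}
jar_green_mid [([171.0, 339.3], 0.53)]
jar_black_mid [([225.2, 380.4], 0.56)]
bowl_rim [([113.8, 117.4], 0.86)]
mug_rim [([213.8, 103.6], 0.96)]
[-0.54622959 -0.38983702  0.5289332 ]
```

View pics/end.png

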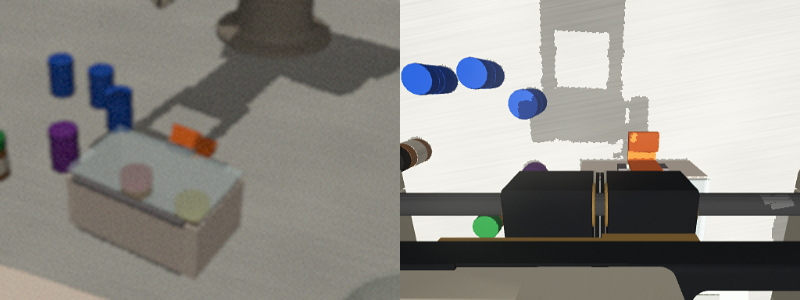

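The lid stays shut with both caps under it, red at (136,180) and yellow at (192,205). The orange latch is back at rest and the arm is clear, so I hand in.

```bash
python3 -c "
from cell import *
print(hand_in())"
```

```text
the job is handed in; nothing more can be done
None
```

The job is done and handed in at about 26 s of the 72 s allowed; the hand-in reported no verdict.

- **Latch and lid opening:** I found the thumb cap by touch at about 65 mm and pressed it about 8 mm, with no more than about 8 N. The lid popped fully open.
- **Red jar:** I stood it upright in the empty side of the box, beside the yellow-capped jar, and let go while the lid was still open.
- **Closing:** I swung the lid down from behind. The force peaked at about 13.5 N, below the 22 N limit, then dropped to zero as the latch snapped.

**Last checks:**
- With the arm clear, the lid stayed shut. The network's `lid_press` point matched the shut pixel row to about 1 px. Its column was about 5 px off; my prediction had run 2–5 px off in that direction throughout.
- The latch looked back at rest, though I only judged that from the picture, not from a joint reading.
- Both caps show under the lid, and both jars were seen upright in the last view before closing.
- The green and black jars, bowl and mug were within 1–4 px (roughly 10 mm at most) of where they started, which is about the detector's scatter.
- The force reading at the end was only noise.

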